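# Unlock the safety cap of the solvent can on a shoe repair bench

### The job

Open the safety cap of the flat-sided rectangular solvent can on the shoe repair bench: press the cap down firmly, turn it anticlockwise (seen from above) while it is pressed until it comes free, then let go so that it stands sprung up, unlocked. Leave the two round cans, which have the same kind of cap, alone.

Things in the scene. Friction and masses are not known exactly. Their poses are not given: they have to be found in the camera images.
- cap_grip (a point): Centre of the round black fluted knob (36 mm across, 38 high; pinch it from above at any yaw) of the flat-sided can's safety cap, 203 mm above the bench while locked. Below the knob is the cap's skirt, 62 mm across, 26 thick, upper face 19 mm under this point; fingers may rest on it. The can, a metal box 150 x 88 x 140 mm, is screwed down; the cap sits 28 mm off its middle towards a short end.
- cap_lift (a joint): Height of that cap in m: 0 locked, negative pressed down, +0.010 sprung up and free. A spring pushes it up: 12 N at 0, 16 N at -0.007, 20 N at the stop at -0.014. At 0 it cannot turn; from -0.007 down it can, and -0.010 is a good press. While locked, the skirt's underside is 18 mm above the can's flat top.
- cap_turn (a joint): Turn of that cap in rad: 0 locked (as it starts), growing anticlockwise seen from above. Keep it pressed until about 0.95 (55 degrees), where it comes free and springs up when let go; there is a stop at 1.5 (86 degrees), so 1.1 to 1.3 is a good turn. Little friction; it stays where it is left.
- tall_can: The taller round metal can, a bystander: 80 mm across, 165 mm high to its flat top, 247 mm with its cap, which looks the same; loose, about 0.7 kg. Origin at the centre of its underside.
- squat_can: The squat round metal can, a bystander: 104 mm across, 105 mm high to its flat top, 187 mm with its cap, which looks the same; loose, about 0.7 kg. Origin at the centre of its underside.

How it is judged:
By the outcome, as a careful person would: the job done as asked, in the order asked, and still so for the second after the job is handed in, with the robot touching nothing.
It also fails if it takes over 32 s, if anything falls off the work surface, if the arm or the gripper's body presses on something with over 40 N, if the wrist force passes 120 N, or if a joint passes its speed limit or range.

### The arm

A 6-joint arm with a two-finger parallel gripper is mounted at the origin on the work surface. World frame = base frame: x ahead of the robot, y to its left, z up, the work surface at z = 0. Lengths are in m, angles in degrees, forces in N, time in s.
With the tool pointing down it reaches from about 0.3 to 0.75 m from the base axis. Payload 8.5 kg.
Tool frame: the origin (TCP) lies midway between the tips of the shut fingers; the grasp point (between the pads) lies 19 mm behind it (env.tcp_to_grasp is the z of the grasp point in the tool frame, in m); z points along the fingers, y is the line along which they close (so a half turn about z gives the same grasp; the last joint's range is limited). The gripper opens to 85 mm and grips with 20 to 120 N. Pads are 22 mm wide; open, the fingers measure 114 mm over their backs; the gripper's body (76 mm by 85 mm) begins 54 mm behind the grasp point. The pads swing forward as they close: fully open they stand 13 mm farther back than shut.
Start: joints at [-81.893, 21.807, 74.336, -0, 83.858, -12.336], TCP at [0.192, -0.515, 0.207] pointing down, gripper open.
Joint ranges: [-178.18, 178.18], [-50.72, 133.34], [12.68, 142.11], [-81.47, 261.47], [9.98, 163.14], [-165.26, 165.26]. Speed limits (degrees/s): [136.94, 136.94, 180, 180, 180, 180].

### API

Orientations are given as a 3x3 rotation matrix whose columns are the frame's x, y, z axes.
In Python, from rig import env, imaging, job, models gives the robot as it stands. The module is installed in compiled form; this text tells all that it offers.
- The arm moves only by the tool jog_arm, never from a script. Its argument "plan" is text: rows parted by semicolons, each of 7 numbers parted by spaces: the turn, a rotation vector about the tool's x, y, z in degrees, then the shift along the tool's x, y, z in cm, then the closure in counts, from 0 (fully open) to 255 (shut). In form: rx ry rz x y z claw; .... A call has 1 to 10 rows; each row shifts and turns the commanded pose from where the row before left it, along the tool's axes as they then stand; what a row does not reach is not made up. A row lasts 1/12 s, in which the tool goes at most 41.7 mm and 7.16 degrees, less where a joint would pass 70% of its speed; a pose out of reach is approached as far as the arm can. A call with a gripper value outside its range is refused whole. The fingers move at their own pace and stop on an object; "grip_force" is the grip in N (left out, the last holds). Time passes only in rows, so rows that do not move let the fingers close. It gives the time, the measured TCP pose, the force, the opening and the grip force at its end, in the units of the state.
- env.observe(): the state, without advancing time (a new reading comes with each control period).
- imaging.get_image(name): name is "scene" or "top" or "wrist"; returns a dict with "pixels" (480x640x3 uint8, red, green, blue), "depth" (480x640 float32, m along the optical axis (not along the pixel's ray), 0 where there is no reading), "fov_y" (degrees; the focal length in pixels is half the picture's height over the tangent of half this angle, whatever the lens; pixels are square), "cx", "cy" (the principal point, pixels), "world_from_camera" (4x4, takes a point from camera to world coordinates). Camera axes: x right, y down, z forward; pixel columns grow to the right and rows downward; lengths in m; the calibration is good to about 2 mm. A picture is of the moment at which its call begins.
- job.close_job(): hands the job in; it is judged then, once.
Trained networks look in the newest picture that a camera, given by its name, has taken for a name from the list of things; names that differ only in an ending like _2 or _b are one class to them, and where a whole thing is asked for, a point or a joint stands for the part that bears it (a point fixed in the world has none). Each returns a list of dicts, best first, with "confidence" (0 to 1); they miss things now and then, are a little off and sometimes report something else, mostly with a low value. They report only what shows in the picture. A call takes as long as a camera call.
- models.outline_of(camera, query): "region" (480x640 bool, what is visible of it) and "bbox" ([centre column, centre row, width, height] in pixels, round what is visible of it).
- models.tip_of(camera, query): "at" ([column, row] in pixels: a listed point, or the origin of a listed thing).
The state is a dict: "time_s": time; "q": joint angles; "qvel": joint speeds; "joint_efforts": joint torques, N m; "position": TCP position; "tool_rot": TCP orientation; "ft_force": force on the tool from outside, world axes, zero at the start; "wrist_torque": the same for the moment, N m; "grip_width": finger opening in m; "gripper_force": force on a finger pad.
Only numpy, scipy, OpenCV 4.12 (cv2) and the standard library are available. Lean on these libraries where they do the work, as an engineer would, in place of code of your own. Each camera call takes 0.05 s, during which the arm holds its last target. There are 200 camera calls.

## Working session

There is one attempt and no reset: what is moved stays moved. The work goes in short steps, Python scripts to look and compute and a tool call to move; the robot and the scene stay as the last step left them, time stands still between calls to the robot, and variables do not carry over. Pictures are saved under pics/ and viewed, at most 10 in all, crops included, and the job is handed in when it is done.

Besides the shell and the picture viewer there is one more tool, called after "Emit:" as name(argument=value, ...), one argument or row to a line, values as JSON. jog_arm: Moves the arm, as the interface text tells. Its arguments: {"type":"object","properties":{"plan":{"type":"string"},"grip_force":{"type":"number"}},"required":["plan"]}

```bash
mkdir -p pics; cat > h.py <<'E'
import numpy as np, cv2
from rig import env, imaging, job, models
def w(im,u,v,d):
    f=240/np.tan(np.radians(im['fov_y']/2))
    return (im['world_from_camera']@[(u-im['cx'])*d/f,(v-im['cy'])*d/f,d,1])[:3]
def cloud(im,mask):
    v,u=np.nonzero(mask&(im['depth']>0)); d=im['depth'][v,u]
    f=240/np.tan(np.radians(im['fov_y']/2))
    P=np.c_[(u-im['cx'])*d/f,(v-im['cy'])*d/f,d,np.ones(len(d))]
    return (P@im['world_from_camera'].T)[:,:3]
E
python3 - <<'E'
from h import *
np.set_printoptions(precision=4,suppress=True)
ims=[]
for c in ['top','scene']:
    im=imaging.get_image(c); ims.append(im['pixels'])
    print(c,im['world_from_camera'][:3,3])
    for q in ['cap_grip','tall_can','squat_can']:
        for r in models.tip_of(c,q)[:3]:
            u,v=r['at'];d=im['depth'][int(v),int(u)];print(q,r['confidence'],r['at'],w(im,u,v,d))
        for r in models.outline_of(c,q)[:2]:
            P=cloud(im,r['region']);print('  ol',r['confidence'],r['bbox'],np.percentile(P,[2,50,98],axis=0).ravel())
            T=P[P[:,2]>np.percentile(P[:,2],98)-.004];print('   toppts',T.mean(0),T.min(0),T.max(0),len(T))
for c,p in zip(['top','scene'],ims): cv2.imwrite(f'pics/{c}0.png',p[:,:,::-1])
s=env.observe();print(s['position'],s['tool_rot'],s['grip_width'],env.tcp_to_grasp,s['time_s'])
E
```

```text
top [ 0.4067 -0.0051  1.0448]
cap_grip 0.85 [304.2, 230.8] [0.5398 0.008  0.2237]
  ol 0.97 [303.6, 235.0, 35.9, 41.6] [ 0.5108 -0.018   0.1665  0.5352  0.0098  0.1857  0.5685  0.0375  0.2243]
   toppts [0.5401 0.0103 0.2224] [ 0.5215 -0.0084  0.2203] [0.557  0.0281 0.2257] 392
  ol 0.23 [153.1, 282.4, 75.7, 65.4] [0.4235 0.2268 0.0263 0.4673 0.2622 0.1063 0.5187 0.3253 0.1878]
   toppts [0.4717 0.2785 0.1865] [0.453  0.2613 0.1839] [0.4904 0.2966 0.1915] 384
tall_can 0.57 [478.9, 280.2] [ 0.4718 -0.2841  0.1222]
tall_can 0.49 [303.4, 230.3] [0.5409 0.0092 0.222 ]
  ol 0.66 [499.5, 275.3, 82.3, 55.6] [ 0.4409 -0.3385  0.011   0.4748 -0.301   0.1668  0.5159 -0.2806  0.2479]
   toppts [ 0.4799 -0.32    0.2465] [ 0.4619 -0.3387  0.2439] [ 0.4986 -0.3016  0.2505] 466
squat_can 0.92 [161.7, 286.5] [0.463  0.2523 0.1065]
squat_can 0.51 [303.7, 230.8] [0.5401 0.0088 0.2219]
  ol 0.55 [154.2, 283.9, 74.2, 63.1] [0.4229 0.2268 0.0112 0.467  0.2623 0.1062 0.519  0.3259 0.1878]
   toppts [0.4717 0.2784 0.1865] [0.453  0.2613 0.1838] [0.4904 0.2966 0.1915] 386
scene [ 1.1659 -0.4875  0.8643]
cap
[... 185 characters left out ...]
95 0.2219] [ 0.5233 -0.0082  0.2195] [0.5608 0.0276 0.2253] 203
tall_can 0.56 [163.3, 358.1] [ 0.5189 -0.3304  0.056 ]
  ol 0.71 [153.7, 316.9, 66.8, 118.3] [ 0.466  -0.3594  0.0058  0.5057 -0.327   0.1463  0.5204 -0.2844  0.2471]
   toppts [ 0.4819 -0.3204  0.2465] [ 0.4612 -0.3386  0.2433] [ 0.5009 -0.3024  0.2498] 308
squat_can 0.88 [393.0, 226.6] [0.5072 0.2431 0.0455]
  ol 0.72 [396.1, 200.4, 49.6, 84.9] [0.4294 0.2272 0.0014 0.4907 0.2585 0.1003 0.5238 0.3219 0.1861]
   toppts [0.4728 0.2777 0.1857] [0.4536 0.26   0.1822] [0.4903 0.2976 0.1892] 151
[ 0.1921 -0.5153  0.2065] [[ 0.937   0.3493 -0.    ]
 [ 0.3493 -0.937   0.    ]
 [-0.     -0.     -1.    ]] 0.08558079276525515 -0.0187 0.7
```

View pics/top0.png

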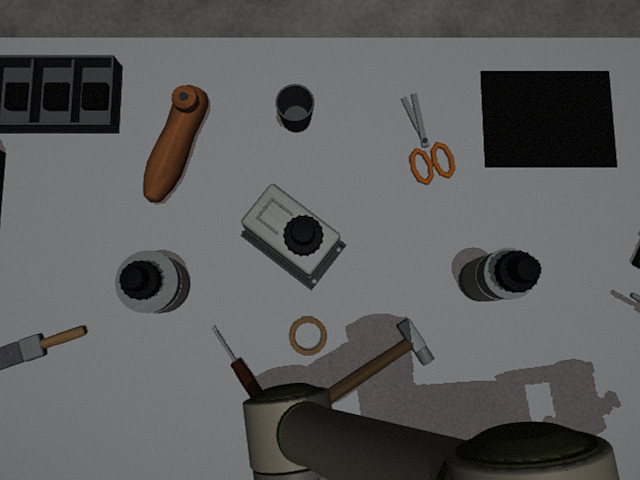

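View pics/scene0.png

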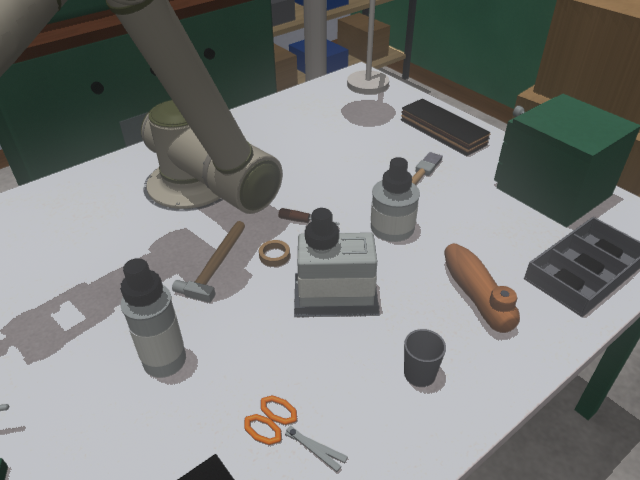

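Both views show the rectangular can between the two round ones. Its knob is at about (304,231) in the top view and (320,218) in the scene view. The measured knob centre is (0.5405, 0.010), with its top at z = 0.222, as expected. I'll go up first, then across.

Emit:
jog_arm(
  plan="0 0 0 0 0 -3.2 0;0 0 0 0 0 -3.2 0;0 0 0 0 0 -3.2 0;0 0 0 3 -2.18 0 0;0 0 0 3 -2.18 0 0;0 0 0 3 -2.18 0 0;0 0 0 3 -2.18 0 0;0 0 0 3 -2.18 0 0;0 0 0 3 -2.18 0 0;0 0 0 3 -2.18 0 0",
  grip_force=80,
)

```text
time_s: 1.53
position: [0.3362, -0.2974, 0.3027]
tool_rot: [[0.937, 0.349, 0.0], [0.349, -0.937, -0.0], [0.0, 0.0, -1.0]]
ft_force: [-0.2, -0.3, 0.0]
grip_width: 0.0855
gripper_force: 0.0
```

Emit:
jog_arm(
  plan="0 0 0 3 -2.18 0 0;0 0 0 3 -2.18 0 0;0 0 0 3 -2.18 0 0;0 0 0 3 -2.18 0 0;0 0 0 3 -2.18 0 0;0 0 0 3 -2.18 0 0;0 0 0 3 -2.18 0 0;0 0 0 3 -2.18 0 0;0 0 0 0 0 0 0;0 0 0 0 0 0 0",
)

```text
time_s: 2.37
position: [0.5, -0.0504, 0.3022]
tool_rot: [[0.936, 0.352, -0.0], [0.352, -0.936, 0.0], [-0.0, -0.0, -1.0]]
ft_force: [0.9, -0.2, -1.0]
grip_width: 0.0855
gripper_force: 0.0
```

```bash
python3 - <<'E'
from h import *
np.set_printoptions(precision=4,suppress=True)
im=imaging.get_image('wrist')
for r in models.outline_of('wrist','cap_grip')[:2]:
    P=cloud(im,r['region']);T=P[(P[:,2]>.215)&(P[:,2]<.23)]
    print(r['confidence'],len(T)); 
    if len(T): print(T.mean(0),(T.min(0)+T.max(0))/2,T.max(0)-T.min(0))
s=env.observe();print(s['position'],s['tool_rot'],s['q'],s['time_s'],s['ft_force'])
print('shift cm',100*s['tool_rot'].T@(np.array([.5405,.0100,.185])-s['position']))
E
```

```text
0.76 2217
[0.5403 0.0117 0.2219] [0.5398 0.0122 0.2199] [0.0381 0.0387 0.0097]
[ 0.4993 -0.0521  0.3025] [[ 0.9371  0.3491 -0.0003]
 [ 0.3491 -0.9371 -0.0002]
 [-0.0003  0.0001 -1.    ]] [-19.4889  13.8589  70.3006  -0.0176  95.8514  50.0741] 2.4667 [0.2923 0.2458 0.1211]
shift cm [ 6.0373 -4.3848 11.7471]
```

Emit:
jog_arm(
  plan="0 0 0 2.0 -1.5 0 0;0 0 0 2.0 -1.5 0 0;0 0 0 2.05 -1.45 0 0;0 0 0 0 0 3 0;0 0 0 0 0 3 0;0 0 0 0 0 2 0;0 0 0 0 0 2 0;0 0 0 0 0 1 0;0 0 0 0 0 0.7 0;0 0 0 0 0 0 0",
)

```text
time_s: 3.3
position: [0.54, 0.01, 0.1846]
tool_rot: [[0.938, 0.348, -0.002], [0.348, -0.938, 0.0], [-0.002, -0.001, -1.0]]
ft_force: [-0.1, 1.2, 0.5]
grip_width: 0.0853
gripper_force: 0.0
```

```bash
python3 - <<'E'
from h import *
im=imaging.get_image('wrist')
for r in models.outline_of('wrist','cap_grip')[:1]:
    P=cloud(im,r['region']);T=P[(P[:,2]>.215)&(P[:,2]<.23)]
    print(r['confidence'],len(T),len(T) and T.mean(0))
cv2.imwrite('pics/w1.png',im['pixels'][:,:,::-1])
s=env.observe();print(s['position'],s['q'],s['ft_force'],s['tool_rot'].T@(np.array([.5403,.0107,.185])-s['position'])*100)
E
```

```text
0.84 5437 [0.54218088 0.01283375 0.22172545]
[0.54088594 0.01030679 0.18626151] [-1.14518058e+01  2.17692479e+01  7.78787490e+01 -1.84370692e-03
  8.02907777e+01  5.81690852e+01] [ 0.06269938 -0.2655288   0.40362128] [-0.04134607 -0.05733895  0.12608029]
```

View pics/w1.png

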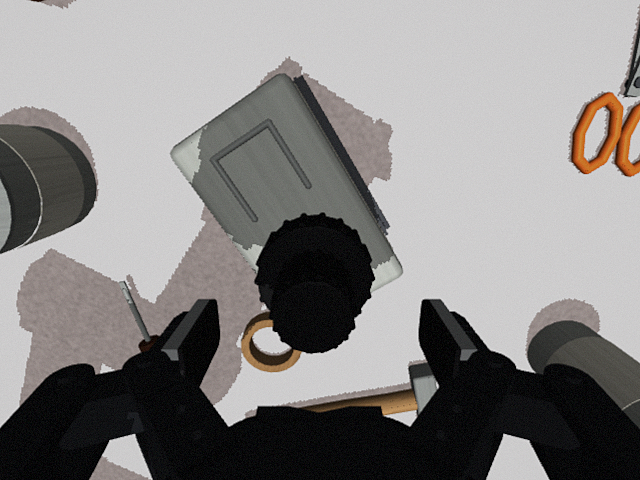

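The knob (col 314) lies midway between the pads (218 and 420), so the approach is centred. Next I'll close the fingers.

Emit:
jog_arm(
  plan="0 0 0 0 0 0 255;0 0 0 0 0 0 255;0 0 0 0 0 0 255;0 0 0 0 0 0 255;0 0 0 0 0 0 255;0 0 0 0 0 0 255;0 0 0 0 0 0 255;0 0 0 0 0 0 255",
  grip_force=80,
)

```text
time_s: 4.07
position: [0.5405, 0.0122, 0.1865]
tool_rot: [[0.937, 0.35, 0.001], [0.35, -0.937, 0.002], [0.001, -0.002, -1.0]]
ft_force: [-3.6, 5.6, 7.0]
grip_width: 0.0331
gripper_force: 78.7
```

Emit:
jog_arm(
  plan="0 0 0 0 0 0.3 255;0 0 0 0 0 0.3 255;0 0 0 0 0 0.3 255;0 0 0 0 0 0.2 255;0 0 0 0 0 0 255;0 0 0 0 0 0 255",
)

```text
time_s: 4.57
position: [0.5407, 0.0123, 0.1767]
tool_rot: [[0.937, 0.35, 0.002], [0.35, -0.937, 0.002], [0.003, -0.001, -1.0]]
ft_force: [-6.0, 6.0, 16.3]
grip_width: 0.0327
gripper_force: 79.6
```

Emit:
jog_arm(
  plan="0 0 0 0 0 0.2 255;0 0 0 0 0 0 255;0 0 0 0 0 0 255",
)

```text
time_s: 4.82
position: [0.5408, 0.0123, 0.1749]
tool_rot: [[0.937, 0.35, 0.003], [0.35, -0.937, 0.002], [0.003, -0.001, -1.0]]
ft_force: [-6.0, 6.6, 17.4]
grip_width: 0.0327
gripper_force: 79.7
```

Emit:
jog_arm(
  plan="0 0 -4 0 0 0 255;0 0 -4 0 0 0 255;0 0 -4 0 0 0 255;0 0 0 0 0 0 255",
)

```text
time_s: 5.15
position: [0.5406, 0.0125, 0.1749]
tool_rot: [[0.841, 0.54, 0.002], [0.54, -0.841, 0.002], [0.003, -0.0, -1.0]]
ft_force: [-6.2, 7.0, 17.0]
grip_width: 0.0326
gripper_force: 79.7
```

```bash
python3 - <<'E'
from h import *
s=env.observe();print(s['position'],s['q'],s['ft_force'],s['wrist_torque'],s['time_s'])
E
```

```text
[0.54063194 0.01247531 0.17493513] [-11.30084591  22.26081694  79.07357725   0.13998542  78.55925916
  45.96899911] [-6.22916979  6.98176223 16.9688143 ] [ 1.34412719e+00  1.20980577e+00 -5.43105923e-04] 5.15
```

Emit:
jog_arm(
  plan="0 0 -6 0 0 0 255;0 0 -6 0 0 0 255;0 0 -6 0 0 0 255;0 0 -6 0 0 0 255;0 0 -6 0 0 0 255;0 0 -6 0 0 0 255;0 0 -6 0 0 0 255;0 0 -6 0 0 0 255;0 0 -6 0 0 0 255;0 0 -4 0 0 0 255",
)

```text
time_s: 5.98
position: [0.5397, 0.0129, 0.1746]
tool_rot: [[-0.014, 1.0, -0.0], [1.0, 0.014, 0.003], [0.003, -0.0, -1.0]]
ft_force: [-9.2, 8.3, 17.3]
grip_width: 0.0324
gripper_force: 79.8
```

Emit:
jog_arm(
  plan="0 0 0 0 0 0 255;0 0 0 0 0 0 255",
)

```text
time_s: 6.15
position: [0.5396, 0.0129, 0.1746]
tool_rot: [[-0.009, 1.0, -0.0], [1.0, 0.009, 0.003], [0.003, -0.0, -1.0]]
ft_force: [-9.6, 9.5, 17.7]
grip_width: 0.0326
gripper_force: 79.8
```

```bash
python3 - <<'E'
from h import *
s=env.observe();print(s['position'],s['tool_rot'],s['q'],s['ft_force'],s['wrist_torque'],s['time_s'])
E
```

```text
[0.53964747 0.01286865 0.17459439] [[-9.29722321e-03  9.99956735e-01 -2.99461142e-04]
 [ 9.99953406e-01  9.29796936e-03  2.59490092e-03]
 [ 2.59757303e-03 -2.75321815e-04 -9.99996588e-01]] [-11.28268309  22.25363962  79.14553318   0.14528974  78.64677776
 -11.84406313] [-9.63361006  9.50127008 17.69591865] [1.45221509 1.79732687 0.07735728] 6.15
```

Emit:
jog_arm(
  plan="0 0 0 0 0 -0.4 255;0 0 0 0 0 -0.4 255;0 0 0 0 0 -0.4 255;0 0 0 0 0 -0.3 255;0 0 0 0 0 -0.2 255;0 0 0 0 0 0 255;0 0 0 0 0 0 255",
)

```text
time_s: 6.73
position: [0.5395, 0.0129, 0.1905]
tool_rot: [[-0.009, 1.0, -0.002], [1.0, 0.009, 0.003], [0.003, -0.002, -1.0]]
ft_force: [-7.5, 9.1, 8.5]
grip_width: 0.0327
gripper_force: 78.8
```

The cap has risen past its locked height while held, so it is free. Now I'll let go and back off upward.

Emit:
jog_arm(
  plan="0 0 0 0 0 -0.2 255;0 0 0 0 0 0 0;0 0 0 0 0 0 0;0 0 0 0 0 0 0;0 0 0 0 0 0 0;0 0 0 0 0 0 0;0 0 0 0 0 0 0;0 0 0 0 0 -1 0;0 0 0 0 0 -1 0;0 0 0 0 0 -2 0",
)

```text
time_s: 7.57
position: [0.54, 0.0111, 0.2303]
tool_rot: [[-0.008, 1.0, -0.004], [1.0, 0.008, 0.001], [0.001, -0.004, -1.0]]
ft_force: [0.3, -0.1, -0.5]
grip_width: 0.0853
gripper_force: 0.0
```

Emit:
jog_arm(
  plan="0 0 0 0 0 -3 0;0 0 0 0 0 -3 0;0 0 0 0 0 -3 0;0 0 0 -4 0 0 0;0 0 0 -4 0 0 0;0 0 0 -4 0 0 0;0 0 0 0 0 0 0;0 0 0 0 0 0 0",
)

```text
time_s: 8.23
position: [0.5415, -0.1107, 0.321]
tool_rot: [[-0.004, 1.0, -0.001], [1.0, 0.004, 0.0], [0.0, -0.001, -1.0]]
ft_force: [-0.2, 1.0, 0.2]
grip_width: 0.085
gripper_force: 0.0
```

```bash
python3 - <<'E'
from h import *
for c in ['scene','top']:
    im=imaging.get_image(c)
    for q in ['cap_grip','tall_can','squat_can']:
        for r in models.outline_of(c,q)[:1]:
            P=cloud(im,r['region']);T=P[P[:,2]>np.percentile(P[:,2],98)-.004];print(c,q,r['confidence'],T.mean(0).round(4))
    if c=='scene': cv2.imwrite('pics/s2.png',im['pixels'][:,:,::-1])
s=env.observe();print(s['position'],s['ft_force'],s['grip_width'],s['time_s'])
E
```

```text
scene cap_grip 0.72 [0.5417 0.0098 0.2314]
scene tall_can 0.8 [ 0.4824 -0.3206  0.2464]
scene squat_can 0.94 [0.4731 0.2778 0.1856]
top cap_grip 0.76 [0.5401 0.01   0.2319]
top tall_can 0.91 [ 0.48   -0.3197  0.2466]
top squat_can 0.55 [0.4719 0.2784 0.1864]
[ 0.54168041 -0.10812528  0.32170146] [-1.07957677  0.23251672  0.50166555] 0.08564884433635725 8.6333
```

View pics/s2.png

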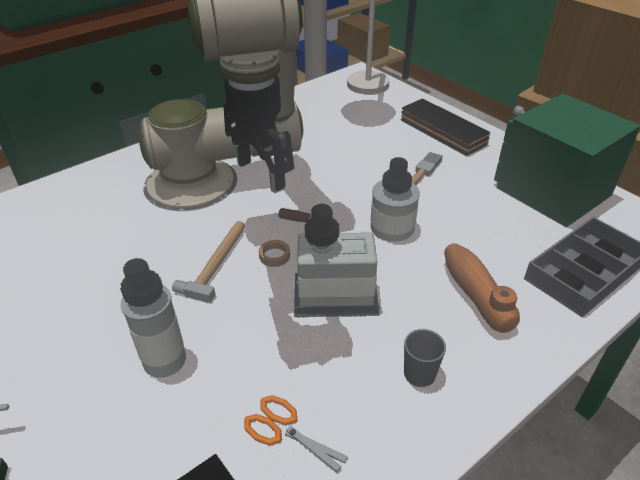

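The knob, at about (322,212), now stands 10 mm higher with its top at z = 0.232. The round cans haven't moved, and the gripper is clear at about (270,180).

```bash
python3 -c "
from rig import job
print(job.close_job())"
```

```text
the job is handed in; nothing more can be done
None
```

The rectangular can's safety cap was pressed, turned about 70° anticlockwise and released; it measured 10 mm sprung up, both round cans were unmoved, and the job is handed in (about 8.6 s used).

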